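# Line up the cable glands by size on the kitting strip

## Task

Line up the four metal cable glands in order of size on the strip's black pads for the next cable set: the largest on the pad next to the brass post, then each smaller one on the next pad along, ending with the smallest at the far end. Stand each one upright in the middle of its pad, let go of it, and do not tip any of them over.

Things in the scene. Friction and masses are not known exactly. Their poses are not given: they have to be found in the camera images.
- gland_tiny: The smallest of four nickel-plated metal cable glands of one shape, loose, upright on the table (z = 0), dark hole in the domed top. 36 mm tall; hexagonal foot 26 mm across, 6 mm thick; above it a round body 20 mm in diameter from 9 to 27 mm up, the place to grip; the last 9 mm are the narrower dome. Origin: centre of the underside, z up.
- gland_small: The second smallest of four nickel-plated metal cable glands of one shape, loose, upright on the table (z = 0), dark hole in the domed top. 46 mm tall; hexagonal foot 35 mm across, 6 mm thick; above it a round body 29 mm in diameter from 9 to 37 mm up, the place to grip; the last 9 mm are the narrower dome. Origin: centre of the underside, z up.
- gland_medium: The second largest of four nickel-plated metal cable glands of one shape, loose, upright on the table (z = 0), dark hole in the domed top. 56 mm tall; hexagonal foot 45 mm across, 6 mm thick; above it a round body 38 mm in diameter from 9 to 47 mm up, the place to grip; the last 9 mm are the narrower dome. Origin: centre of the underside, z up.
- gland_large: The largest of four nickel-plated metal cable glands of one shape, loose, upright on the table (z = 0), dark hole in the domed top. 66 mm tall; hexagonal foot 55 mm across, 6 mm thick; above it a round body 47 mm in diameter from 9 to 57 mm up, the place to grip; the last 9 mm are the narrower dome. Origin: centre of the underside, z up.
- pad_a: Round black rubber pad, 62 mm in diameter, number 1 from the robot's left (+y) of four alike, 75 mm apart in a straight row on a fixed aluminium strip (70 x 372 mm, 6 mm thick) lying across the table. Fixed. Origin at its centre on the table surface (z = 0); its top is 9 mm above that; its y axis runs along the row to the left.
- pad_b: Round black rubber pad, 62 mm in diameter, number 2 from the robot's left (+y) of four alike, 75 mm apart in a straight row on a fixed aluminium strip (70 x 372 mm, 6 mm thick) lying across the table. Fixed. Origin at its centre on the table surface (z = 0); its top is 9 mm above that; its y axis runs along the row to the left.
- pad_c: Round black rubber pad, 62 mm in diameter, number 3 from the robot's left (+y) of four alike, 75 mm apart in a straight row on a fixed aluminium strip (70 x 372 mm, 6 mm thick) lying across the table. Fixed. Origin at its centre on the table surface (z = 0); its top is 9 mm above that; its y axis runs along the row to the left.
- pad_d: Round black rubber pad, 62 mm in diameter, number 4 from the robot's left (+y) of four alike, 75 mm apart in a straight row on a fixed aluminium strip (70 x 372 mm, 6 mm thick) lying across the table. Fixed. Origin at its centre on the table surface (z = 0); its top is 9 mm above that; its y axis runs along the row to the left.
- post: Upright brass post with a dark collar, 14 mm in diameter (collar 20 mm), 45 mm tall, fixed on the strip's centre line 56 mm beyond an end pad: pad_a at some starts, pad_d at others. The other end has only a flat dark cap, 14 mm in diameter, level with the pads. Origin: centre of its foot on the table surface, z up.
There are look-alikes about, which are no part of the job. Leave any green or purple look-alike of the gland_large alone. What is shaped like the pad_c but orange is not meant.

How it is judged:
At the end, for the whole second after the job is handed in: The largest gland stands on the pad next to the post and the others follow in falling order of size, each within 12 mm of the centre of its own pad, resting on the pad, upright (within 0.12 rad), released and at rest (((horizontal distance between post and pad_a below 0.09 m and horizontal distance between gland_large and pad_a below 0.012 m and horizontal distance between gland_medium and pad_b below 0.012 m and horizontal distance between gland_small and pad_c below 0.012 m and horizontal distance between gland_tiny and pad_d below 0.012 m) or (horizontal distance between post and pad_d below 0.09 m and horizontal distance between gland_large and pad_d below 0.012 m and horizontal distance between gland_medium and pad_c below 0.012 m and horizontal distance between gland_small and pad_b below 0.012 m and horizontal distance between gland_tiny and pad_a below 0.012 m)) and height (world z) of gland_large between 0.006 and 0.013 m and angle between each of gland_large, gland_medium, gland_small, gland_tiny's own z axis and vertical below 0.12 rad and linear speed of each of gland_large, gland_medium, gland_small, gland_tiny below 0.02 m/s and height (world z) of gland_medium between 0.006 and 0.013 m and height (world z) of gland_small between 0.006 and 0.013 m and height (world z) of gland_tiny between 0.006 and 0.013 m); the robot touches nothing.
It fails at once if a gland is tipped over (more than 0.8 rad from upright) (angle between any of gland_large, gland_medium, gland_small, gland_tiny's own z axis and vertical above 0.8 rad).
It also fails if it takes over 80 s, if anything falls off the work surface, if the arm or the gripper's body presses on something with over 40 N, if the wrist force passes 120 N, or if a joint passes its speed limit or range.

## Robot

A 7-joint arm with a two-finger parallel gripper is mounted at the origin on the work surface. World frame = base frame: x ahead of the robot, y to its left, z up, the work surface at z = 0. Lengths are in m, angles in rad, forces in N, time in s.
With the tool pointing down it reaches from about 0.425 to 0.925 m from the base axis. Payload 6.8 kg.
Tool frame: the origin (TCP) lies at the very end of the fingers, on their centre line; the grasp point (between the pads) lies 19 mm behind it; z points along the fingers, y is the line along which they close (so a half turn about z gives the same grasp; the last joint's range is limited). The gripper opens to 85 mm and grips with 20 to 120 N. Pads are 22 mm wide; open, the fingers measure 114 mm over their backs; the gripper's body (76 mm by 85 mm) begins 54 mm behind the grasp point. The pads swing forward as they close: fully open they stand 13 mm farther back than shut.
Start: joints at [-1.298, 0.477, 0.022, 1.555, -0.011, 1.109, -0.083], TCP at [0.251, 0.627, 0.231] pointing down, gripper open.
Joint ranges: [-2.96, 2.96], [-0.34, 2.1], [-1.41, 1.46], [0.24, 2.44], [-1.37, 4.51], [0.17, 1.92], [-2.96, 2.96]. Speed limits (rad/s): [2.39, 2.39, 3.14, 3.14, 3.14, 3.14, 3.14].

## Interface

Orientations are given as a unit quaternion [w, x, y, z].
In Python, from station import monitor, eyes, bot gives the robot as it stands.
- The arm moves only by the tool drive_effector, called after "Call:" in YAML: its name, and indented under it one key for each argument. Schema: {"type":"object","properties":{"ticks":{"type":"array","items":{"type":"array","items":{"type":"array","items":{"type":"number"},"minItems":5,"maxItems":5},"minItems":1,"maxItems":20},"minItems":1,"maxItems":1},"squeeze":{"type":"number"},"only":{"type":"string"},"quiet":{"type":"boolean"},"lines":{"type":"string"}},"required":["ticks"],"additionalProperties":false}. ticks is a list that holds a single list of rows (three levels of brackets), with 1 to 20 rows, each of 5 numbers: dx, dy, dz in shares of the most that a row can go, 1 being 50 mm, then a turn about the tool's z in parts of the range, where 1.0 means 60 degrees, then the opening from 0.0 (shut) to 1.0 (fully open); each row shifts and turns the commanded pose from where the row before left it, along the tool's axes as they then stand; what a row does not reach is not made up. A row lasts 1/10 s, in which the tool goes at most 0.05 m and 0.15 rad, less where a joint would pass 70% of its speed; a pose out of reach is approached as far as the arm can. The fingers move at their own pace and stop on an object; squeeze is the grip in N (left out, the last holds). Time passes only in rows, so rows that do not move let the fingers close. The tool returns the time, the measured TCP pose, the force, the opening and the grip force at its end. only (a regular expression) keeps the lines of the reply that match it, lines (a string "A,B") keeps lines A to B, and quiet returns only ok. Shift and turn numbers lie between -1 and 1, and a call with a number outside is refused. Input that does not fit is refused with a message, and nothing moves.
- monitor.get_obs(): the state, without advancing time (a new reading comes with each control period).
- eyes.read_camera(name): name is "side" or "top"; returns the picture (400x640x3 uint8, blue, green, red); there is no depth.
- eyes.camera_info(name): a dict with "vertical_fov" (degrees; the focal length in pixels is half the picture's height over the tangent of half this angle, whatever the lens; pixels are square), "cx", "cy" (the principal point, pixels), "k1" (the pictures are not rectified: a ray, as slopes to the right and down, at radius r is drawn at 1 + k1 r^2 times it, then the intrinsics apply), "view" (4x4, takes a point from world to camera coordinates). Camera axes: x right, y up, looking along -z (the intrinsics and any distortion apply to the point x, -y, -z); pixel columns grow to the right and rows downward; lengths in m; the calibration is good to about 2 mm. A picture is of the moment at which its call begins. camera_info takes no time and is no camera call.
- bot.hand_in(): hands the job in; it is judged then, once.
The state is a dict: "t": time; "q": joint angles; "joint_vel": joint speeds; "joint_torque": joint torques, N m; "eef_pos": TCP position; "tool_rot": TCP orientation; "contact_force": force on the tool from outside, world axes, zero at the start; "torque": the same for the moment, N m; "gripper_width": opening from 0.0 (shut) to 1.0 (fully open); "grasp_force": force on a finger pad.
Only numpy, scipy, OpenCV 4.12 (cv2) and the standard library are available. Lean on these libraries where they do the work, as an engineer would, in place of code of your own. Each camera call takes 0.05 s, during which the arm holds its last target. There are 200 camera calls.

## Working session

There is one attempt and no reset: what is moved stays moved. The work goes in short steps, Python scripts to look and compute and a tool call to move; the robot and the scene stay as the last step left them, time stands still between calls to the robot, and variables do not carry over. Pictures are saved under pics/ and viewed, at most 14 in all, crops included, and the job is handed in when it is done.

```bash
mkdir -p pics; ls; python3 - <<'E'
from station import monitor, eyes, bot
import cv2
for n in("top","side"):
    cv2.imwrite(f"pics/{n}0.png",eyes.read_camera(n)); print(n,eyes.camera_info(n))
o=monitor.get_obs();print(o)
E
```

```text
pics
top {'vertical_fov': 42.01488611737183, 'cx': 315.8794733832035, 'cy': 194.1670918933205, 'k1': -0.030730037010246722, 'view': array([[ 0.02351642, -0.99970249, -0.00647344, -0.04788257],
       [ 0.98992171,  0.02238085,  0.139836  , -0.57749028],
       [-0.13964952, -0.00969664,  0.99015352, -1.13079751],
       [ 0.        ,  0.        ,  0.        ,  1.        ]])}
side {'vertical_fov': 53.67526884776226, 'cx': 321.95118233826156, 'cy': 196.06141792436796, 'k1': -0.034756474890664475, 'view': array([[ 0.88061844, -0.47360505, -0.01447177, -0.50643826],
       [ 0.35202914,  0.63350688,  0.68901707, -0.18481591],
       [-0.31715399, -0.61185562,  0.72460061, -0.76548056],
       [ 0.        ,  0.        ,  0.        ,  1.        ]])}
{'t': 0.1, 'q': array([-1.29809945,  0.47771264,  0.02231577,  1.5563457 , -0.01151138,
        1.10930808, -0.08310657]), 'joint_vel': array([ 0.00031931, -0.00079608,  0.00021726, -0.00222871,  0.00040318,
        0.00097147,  0.00026452]), 'joint_torque': array([ 4.63627293e-03, -5.97755992e+01,  1.61379408e+00, -2.81953222e+01,
        1.28211486e-02,  5.09066682e-03,  4.92083473e-06]), 'eef_pos': array([0.25066357, 0.62615559, 0.23042854]), 'tool_rot': array([-1.07847074e-04,  1.89234212e-01,  9.81931635e-01, -8.16056437e-04]), 'contact_force': array([ 0.9470072 , -0.70299214,  0.07007679]), 'torque': array([-0.02872077,  0.02873356, -0.01509068]), 'grasp_force': 0.0, 'gripper_width': 1.0008278453940576}
```

View pics/top0.png

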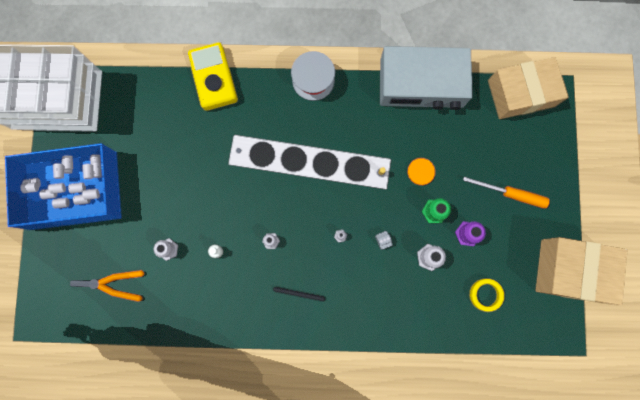

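View pics/side0.png

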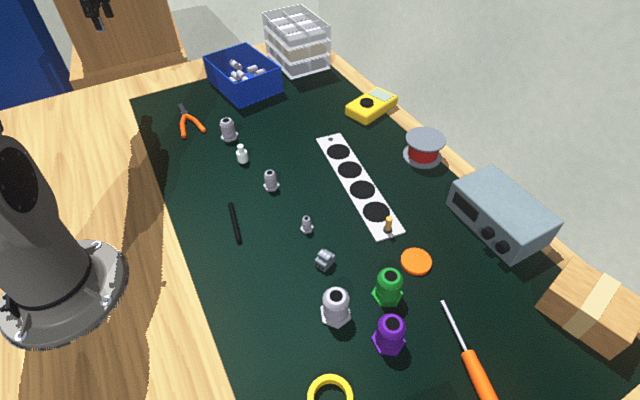

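Candidates in the top view: large white/metal gland (432,257), with green (437,210) and purple (470,233) look-alikes. Medium is (166,249), small (270,240) and tiny (340,236). The white bottle at (215,251) and the metal fitting at (384,240) are not glands. The post is at (382,171), at the right-hand (pad_d) end, and the orange disc (421,171) is not a pad. So the order is large→d, medium→c, small→b, tiny→a.

```bash
cat > h.py <<'E'
import numpy as np, cv2
from station import monitor, eyes, bot
def ray(n,uv):
    c=eyes.camera_info(n); V=np.array(c["view"]); f=200/np.tan(np.radians(c["vertical_fov"])/2)
    K=np.array([[f,0,c["cx"]],[0,f,c["cy"]],[0,0,1.]])
    p=cv2.undistortPoints(np.array([[uv]],float),K,np.array([c["k1"],0,0,0,0.]))[0,0]
    R=V[:3,:3]; return -R.T@V[:3,3], R.T@np.array([p[0],-p[1],-1])
def onz(n,uv,z):
    o,d=ray(n,uv); return o+d*(z-o[2])/d[2]
def tri(a,b):
    A=np.zeros((3,3)); y=np.zeros(3)
    for n,uv in(("top",a),("side",b)):
        o,d=ray(n,uv); d/=np.linalg.norm(d); P=np.eye(3)-np.outer(d,d); A+=P; y+=P@o
    return np.linalg.solve(A,y)
def holes(im,amin=4):
    "dark spots enclosed by pale metal: centre, area"
    hsv=cv2.cvtColor(im,cv2.COLOR_BGR2HSV)
    m=((hsv[...,1]<70)&(hsv[...,2]>75)).astype(np.uint8)
    cs,h=cv2.findContours(m,cv2.RETR_CCOMP,cv2.CHAIN_APPROX_NONE)
    r=[]
    for c,q in zip(cs,h[0]):
        if q[3]>=0:
            M=cv2.moments(c)
            if M["m00"]>=amin: r.append((M["m10"]/M["m00"],M["m01"]/M["m00"],M["m00"]))
    return r
def near(r,p,d=14):
    return sorted([x for x in r if np.hypot(x[0]-p[0],x[1]-p[1])<d],key=lambda x:-x[2])
E
python3 - <<'E'
from h import *
T=cv2.imread("pics/top0.png");S=cv2.imread("pics/side0.png");ht,hs=holes(T),holes(S)
G=dict(large=((432,257),(336,294),.066),medium=((166,249),(228,121),.056),small=((270,240),(270,174),.046),tiny=((340,236),(306,218),.036),
 pa=((262,153),(338,152),.009),pb=((294,158),(349,170),.009),pc=((326,164),(362,190),.009),pd=((357,169),(375,212),.009))
for k,(a,b,z) in G.items():
    x,y=near(ht,a),near(hs,b)
    print(k,np.round(x[:1],1),np.round(y[:1],1), x and onz("top",x[0][:2],z).round(4), y and onz("side",y[0][:2],z).round(4), x and y and tri(x[0][:2],y[0][:2]).round(4))
t=[cv2.resize(T[a[1]-20:a[1]+20,a[0]-20:a[0]+20],(190,190),interpolation=2) for a,b,z in list(G.values())[:4]]
s=[cv2.resize(S[b[1]-15:b[1]+35,b[0]-25:b[0]+25],(190,190),interpolation=2) for a,b,z in list(G.values())[:4]]
cv2.imwrite("pics/crop.png",np.vstack([np.hstack(t),np.hstack(s)]))
E
```

```text
large [[435.5 256.4  62. ]] [[335.7 295.5 113. ]] [ 0.4446 -0.2968  0.066 ] [ 0.4437 -0.2961  0.066 ] [ 0.4441 -0.2965  0.0665]
medium [[160.4 248.1  34. ]] [[225.1 119.8  16.5]] [0.4488 0.3041 0.056 ] [0.4461 0.3047 0.056 ] [0.4474 0.3044 0.0559]
small [[268.9 239.7  13.5]] [[269.3 172.1  13.5]] [0.4736 0.067  0.046 ] [0.4724 0.0675 0.046 ] [0.473  0.0672 0.0461]
tiny [[341.  234.5   4. ]] [[306.  217.8   7. ]] [ 0.4894 -0.0927  0.036 ] [ 0.4881 -0.0915  0.036 ] [ 0.4886 -0.0924  0.037 ]
pa [[261.8 153.8 466. ]] [[337.9 151.4 273. ]] [0.6753 0.0943 0.009 ] [0.672  0.0921 0.009 ] [0.675  0.0951 0.0059]
pb [[293.5 158.7 469. ]] [[349.2 169.3 315.5]] [0.6652 0.02   0.009 ] [0.6621 0.0186 0.009 ] [0.6647 0.0206 0.0066]
pc [[325.1 163.6 477. ]] [[361.8 189.4 369. ]] [ 0.6553 -0.054   0.009 ] [ 0.6521 -0.0555  0.009 ] [ 0.6548 -0.0536  0.0062]
pd [[356.9 168.4 470. ]] [[378.2 214.  536.5]] [ 0.6455 -0.1281  0.009 ] [ 0.6429 -0.1384  0.009 ] [ 0.649  -0.1294 -0.0037]
```

View pics/crop.png

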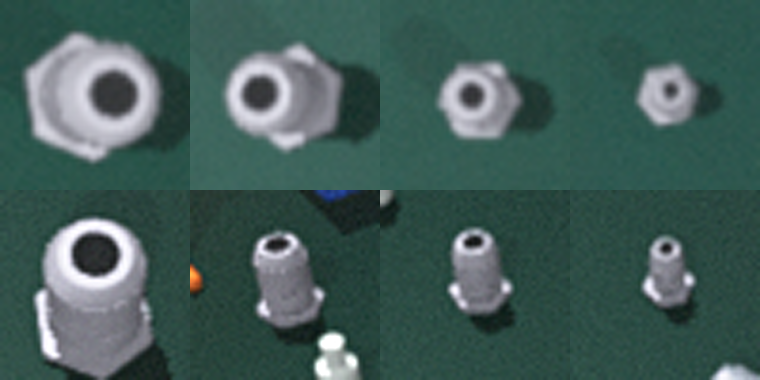

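The crop shows four upright metal glands of falling size, with dark holes: (435,256), (160,248), (269,240) and (341,234) in the top view. Both views agree to about 2 mm. I'll turn the tool first so the fingers close across the row.

Careful with the scale: shifts go in shares of 50 mm and turns go in shares of 60 degrees. That gives: 0.147 rad / 1.0472 = 0.1404.

```bash
cat >> h.py <<'E'
from scipy.spatial.transform import Rotation as Rn
P=dict(large=(.4441,-.2965),medium=(.4474,.3044),small=(.473,.0672),tiny=(.4886,-.0924),
 pa=(.6738,.0935),pb=(.6638,.0195),pc=(.654,-.0548),pd=(.6445,-.129))
def go(name,z):
    o=monitor.get_obs(); w,x,y,zz=o["tool_rot"]; R=Rn.from_quat([x,y,zz,w]).as_matrix()
    print("to",name,"tool dxyz",(R.T@(np.array([*P[name],z])-o["eef_pos"])).round(4),"yaw of tool y",np.degrees(np.arctan2(R[1,1],R[0,1])).round(1),"tilt",R[:,2].round(3),"t",o["t"],"q7",o["q"][6])
E
```

Call:
drive_effector:
  ticks:
    - [[0, 0, 0, 0.1404, 1], [0, 0, 0, 0.1404, 1], [0, 0, 0, 0.1404, 1], [0, 0, 0, 0.1404, 1], [0, 0, 0, 0.1404, 1], [0, 0, 0, 0.1404, 1], [0, 0, 0, 0.1404, 1], [0, 0, 0, 0.1404, 1], [0, 0, 0, 0.1404, 1], [0, 0, 0, 0, 1]]
  squeeze: 60

```text
t: 1.1
eef_pos: [0.2505, 0.6264, 0.2307]
tool_rot: [0.0, 0.753, 0.658, -0.0]
contact_force: [0.5, -0.4, -0.6]
gripper_width: 1.001
grasp_force: 0.0
```

```bash
python3 -c "
from h import *
go('medium',.1)"
```

```text
to medium tool dxyz [-0.2927  0.2381  0.1311] yaw of tool y -7.7 tilt [-0.    -0.001 -1.   ] t 1.1 q7 -1.2834635640126608
```

Call:
drive_effector:
  ticks:
    - [[-0.586, 0.476, 0.262, 0, 1], [-0.586, 0.476, 0.262, 0, 1], [-0.586, 0.476, 0.262, 0, 1], [-0.586, 0.476, 0.262, 0, 1], [-0.586, 0.476, 0.262, 0, 1], [-0.586, 0.476, 0.262, 0, 1], [-0.586, 0.476, 0.262, 0, 1], [-0.586, 0.476, 0.262, 0, 1], [-0.586, 0.476, 0.262, 0, 1], [-0.586, 0.476, 0.262, 0, 1], [0, 0, 0, 0, 1], [0, 0, 0, 0, 1]]

```text
t: 2.3
eef_pos: [0.4482, 0.3037, 0.1]
tool_rot: [-0.0, 0.752, 0.659, -0.0]
contact_force: [-0.3, 1.1, -0.2]
gripper_width: 0.996
grasp_force: 0.0
```

```bash
python3 -c "
from h import *
go('medium',.011)"
```

```text
to medium tool dxyz [ 0.0006 -0.0008  0.089 ] yaw of tool y -7.6 tilt [-0.001 -0.001 -1.   ] t 2.3 q7 -0.6403031571841327
```

Tracking is accurate. Descend, grip and lift a little.

To row units: 0.03 m is 0.6, 0.02 m is 0.4.

Call:
drive_effector:
  ticks:
    - [[0.012, -0.016, 0.6, 0, 1], [0, 0, 0.6, 0, 1], [0, 0, 0.4, 0, 1], [0, 0, 0.18, 0, 1], [0, 0, 0, 0, 1], [0, 0, 0, 0, 0], [0, 0, 0, 0, 0], [0, 0, 0, 0, 0], [0, 0, 0, 0, 0], [0, 0, 0, 0, 0], [0, 0, 0, 0, 0], [0, 0, 0, 0, 0], [0, 0, 0, 0, 0]]
  squeeze: 60

```text
t: 3.6
eef_pos: [0.4478, 0.3059, 0.0124]
tool_rot: [-0.0, 0.753, 0.659, 0.001]
contact_force: [-1.1, 0.1, 6.1]
gripper_width: 0.423
grasp_force: 59.5
```

Call:
drive_effector:
  ticks:
    - [[0, 0, -0.4, 0, 0], [0, 0, -0.6, 0, 0], [0, 0, -0.6, 0, 0], [0, 0, -0.6, 0, 0], [0, 0, 0, 0, 0]]

```text
t: 4.1
eef_pos: [0.4494, 0.3069, 0.1253]
tool_rot: [-0.0, 0.753, 0.658, 0.004]
contact_force: [0.1, 0.4, -1.9]
gripper_width: 0.428
grasp_force: 60.3
```

```bash
python3 -c "
from h import *
go('pc',.13)
for n in('top','side'): cv2.imwrite(f'pics/m_{n}.png',eyes.read_camera(n))
a=cv2.imread('pics/m_side.png')[60:210,140:400];b=cv2.imread('pics/m_top.png')[150:300,100:360]
cv2.imwrite('pics/m.png',cv2.resize(np.vstack([a,b]),(520,600)))"
```

```text
to pc tool dxyz [-0.3312  0.2509 -0.0055] yaw of tool y -7.6 tilt [ 0.005  0.005 -1.   ] t 4.1 q7 -0.6560673956127375
```

View pics/m.png

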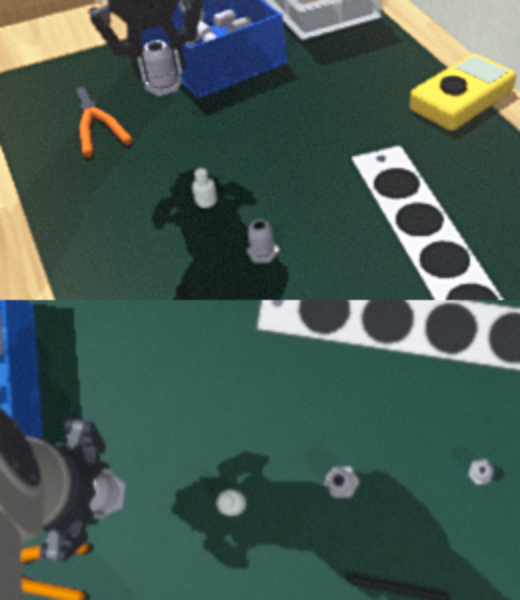

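The medium gland is held upright (side view (160,65) in the crop). Carry it to pad_c.

To row units: -0.0331 m is -0.662, 0.0251 m is 0.502.

Call:
drive_effector:
  ticks:
    - [[-0.662, 0.502, 0, 0, 0], [-0.662, 0.502, 0, 0, 0], [-0.662, 0.502, 0, 0, 0], [-0.662, 0.502, 0, 0, 0], [-0.662, 0.502, 0, 0, 0], [-0.662, 0.502, 0, 0, 0], [-0.662, 0.502, 0, 0, 0], [-0.662, 0.502, 0, 0, 0], [-0.662, 0.502, 0, 0, 0], [-0.662, 0.502, 0, 0, 0], [0, 0, 0, 0, 0], [0, 0, 0, 0, 0], [0, 0, 0, 0, 0]]

```text
t: 5.5
eef_pos: [0.6509, -0.0544, 0.1198]
tool_rot: [-0.001, 0.752, 0.659, -0.001]
contact_force: [0.5, -0.1, -2.0]
gripper_width: 0.428
grasp_force: 60.5
```

```bash
python3 -c "
from h import *
go('pc',.022)"
```

```text
to pc tool dxyz [-0.0001  0.0034  0.0977] yaw of tool y -7.5 tilt [-0.003  0.001 -1.   ] t 5.5 q7 0.08740497315013844
```

To row units: 0.03 m is 0.6, 0.02 m is 0.4.

Call:
drive_effector:
  ticks:
    - [[0, 0.068, 0.6, 0, 0], [0, 0, 0.6, 0, 0], [0, 0, 0.4, 0, 0], [0, 0, 0.2, 0, 0], [0, 0, 0.08, 0, 0], [0, 0, 0, 0, 0], [0, 0, 0, 0, 0]]

```text
t: 6.2
eef_pos: [0.6563, -0.0562, 0.0284]
tool_rot: [0.001, 0.752, 0.659, 0.001]
contact_force: [0.7, 0.9, -2.0]
gripper_width: 0.433
grasp_force: 60.6
```

```bash
python3 -c "
from h import *
go('pc',.0215)"
```

```text
to pc tool dxyz [ 0.0011 -0.0024  0.0069] yaw of tool y -7.6 tilt [ 0.002  0.    -1.   ] t 6.2 q7 0.12935900104128345
```

To row units: 0.003 m is 0.06, -0.002 m is -0.04.

Call:
drive_effector:
  ticks:
    - [[0.02, -0.04, 0.06, 0, 0], [0, 0, 0.04, 0, 0], [0, 0, 0, 0, 0], [0, 0, 0, 0, 0], [0, 0, 0, 0, 0]]

```text
t: 6.7
eef_pos: [0.6537, -0.0553, 0.0224]
tool_rot: [0.0, 0.753, 0.658, 0.0]
contact_force: [0.4, -0.1, -1.2]
gripper_width: 0.427
grasp_force: 60.6
```

```bash
python3 -c "
from h import *
go('pc',.0215)"
```

```text
to pc tool dxyz [0.0005 0.0002 0.0009] yaw of tool y -7.6 tilt [ 0. -0. -1.] t 6.7 q7 0.13027407234523097
```

Call:
drive_effector:
  ticks:
    - [[0, 0, 0.02, 0, 0], [0, 0, 0, 0, 0], [0, 0, 0, 0, 0]]

```text
t: 7.0
eef_pos: [0.6538, -0.0552, 0.0215]
tool_rot: [0.0, 0.753, 0.659, 0.0]
contact_force: [0.3, 1.4, 1.3]
gripper_width: 0.43
grasp_force: 60.8
```

Call:
drive_effector:
  ticks:
    - [[0, 0, 0, 0, 0.6], [0, 0, 0, 0, 0.8], [0, 0, 0, 0, 1], [0, 0, 0, 0, 1], [0, 0, 0, 0, 1], [0, 0, -0.4, 0, 1], [0, 0, -0.6, 0, 1], [0, 0, -0.8, 0, 1], [0, 0, -0.6, 0, 1], [0, 0, 0, 0, 1], [0, 0, 0, 0, 1]]

```text
t: 8.1
eef_pos: [0.6539, -0.0551, 0.1419]
tool_rot: [0.0, 0.753, 0.659, 0.001]
contact_force: [-0.5, -0.0, 0.3]
gripper_width: 0.998
grasp_force: 0.0
```

```bash
python3 -c "
from h import *
go('large',.12)"
```

```text
to large tool dxyz [-0.2671 -0.176   0.0216] yaw of tool y -7.6 tilt [ 0.001  0.    -1.   ] t 8.1 q7 0.07928272124748655
```

To row units: -0.0334 m is -0.668, -0.022 m is -0.44.

Call:
drive_effector:
  ticks:
    - [[-0.668, -0.44, 0.054, 0, 1], [-0.668, -0.44, 0.054, 0, 1], [-0.668, -0.44, 0.054, 0, 1], [-0.668, -0.44, 0.054, 0, 1], [-0.668, -0.44, 0.054, 0, 1], [-0.668, -0.44, 0.054, 0, 1], [-0.668, -0.44, 0.054, 0, 1], [-0.668, -0.44, 0.054, 0, 1], [0, 0, 0, 0, 1], [0, 0, 0, 0, 1], [0, 0, 0, 0, 1]]

```text
t: 9.2
eef_pos: [0.4442, -0.2954, 0.1189]
tool_rot: [-0.001, 0.752, 0.659, 0.0]
contact_force: [-0.4, -0.3, 0.2]
gripper_width: 0.997
grasp_force: 0.0
```

```bash
python3 -c "
from h import *
go('large',.015)"
```

```text
to large tool dxyz [-1.200e-03  1.000e-04  1.039e-01] yaw of tool y -7.5 tilt [-0.001  0.001 -1.   ] t 9.2 q7 0.580302748733076
```

To row units: 0.03 m is 0.6, 0.014 m is 0.28.

Call:
drive_effector:
  ticks:
    - [[-0.02, 0, 0.6, 0, 1], [0, 0, 0.6, 0, 1], [0, 0, 0.6, 0, 1], [0, 0, 0.28, 0, 1], [0, 0, 0, 0, 1], [0, 0, 0, 0, 0], [0, 0, 0, 0, 0], [0, 0, 0, 0, 0], [0, 0, 0, 0, 0], [0, 0, 0, 0, 0], [0, 0, 0, 0, 0], [0, 0, 0, 0, 0]]
  squeeze: 70

```text
t: 10.4
eef_pos: [0.4446, -0.2981, 0.0172]
tool_rot: [0.001, 0.753, 0.659, 0.001]
contact_force: [-0.6, 0.4, 6.2]
gripper_width: 0.54
grasp_force: 71.0
```

Call:
drive_effector:
  ticks:
    - [[0, 0, -0.4, 0, 0], [0, 0, -0.8, 0, 0], [0, 0, -0.8, 0, 0], [0, 0, -0.2, 0, 0], [0, 0, 0, 0, 0], [0, 0, 0, 0, 0]]

```text
t: 11.0
eef_pos: [0.443, -0.2969, 0.1248]
tool_rot: [-0.001, 0.752, 0.659, -0.0]
contact_force: [-0.7, 0.3, -2.3]
gripper_width: 0.534
grasp_force: 72.4
```

```bash
python3 -c "
from h import *
go('pd',.12)"
```

```text
to pd tool dxyz [0.193  0.1776 0.0048] yaw of tool y -7.6 tilt [-0.001  0.001 -1.   ] t 11.0 q7 0.5828671822259882
```

To row units: 0.0276 m is 0.552, 0.0254 m is 0.508.

Call:
drive_effector:
  ticks:
    - [[0.552, 0.508, 0, 0, 0], [0.552, 0.508, 0, 0, 0], [0.552, 0.508, 0, 0, 0], [0.552, 0.508, 0, 0, 0], [0.552, 0.508, 0, 0, 0], [0.552, 0.508, 0, 0, 0], [0.548, 0.504, 0, 0, 0], [0, 0, 0, 0, 0], [0, 0, 0, 0, 0], [0, 0, 0, 0, 0], [0, 0, 0, 0, 0]]

```text
t: 12.1
eef_pos: [0.6438, -0.1313, 0.1249]
tool_rot: [-0.001, 0.753, 0.658, -0.001]
contact_force: [-0.1, 0.3, -3.1]
gripper_width: 0.533
grasp_force: 72.7
```

```bash
python3 -c "
from h import *
go('pd',.026)"
```

```text
to pd tool dxyz [0.0025 0.0006 0.0989] yaw of tool y -7.7 tilt [-0.002 -0.    -1.   ] t 12.1 q7 0.21112875045511686
```

To row units: 0.03 m is 0.6, 0.02 m is 0.4.

Call:
drive_effector:
  ticks:
    - [[0.03, 0.006, 0.6, 0, 0], [0, 0, 0.6, 0, 0], [0, 0, 0.4, 0, 0], [0, 0, 0.2, 0, 0], [0, 0, 0.1, 0, 0], [0, 0, 0, 0, 0], [0, 0, 0, 0, 0], [0, 0, 0, 0, 0]]

```text
t: 12.9
eef_pos: [0.6466, -0.1287, 0.0319]
tool_rot: [0.001, 0.753, 0.658, 0.001]
contact_force: [-0.1, -0.1, -3.1]
gripper_width: 0.538
grasp_force: 72.8
```

```bash
python3 -c "
from h import *
go('pd',.026)"
```

```text
to pd tool dxyz [-0.0006 -0.002   0.0059] yaw of tool y -7.6 tilt [ 0.002 -0.    -1.   ] t 12.9 q7 0.2519277712619682
```

To row units: 0.003 m is 0.06, -0.001 m is -0.02.

Call:
drive_effector:
  ticks:
    - [[0, -0.02, 0.06, 0, 0], [0, 0, 0.02, 0, 0], [0, 0, 0, 0, 0], [0, 0, 0, 0, 0], [0, 0, 0, 0, 0]]

```text
t: 13.4
eef_pos: [0.6448, -0.1283, 0.0267]
tool_rot: [0.0, 0.753, 0.659, 0.0]
contact_force: [0.2, 0.3, -2.0]
gripper_width: 0.536
grasp_force: 72.8
```

```bash
python3 -c "
from h import *
go('pd',.026)"
```

```text
to pd tool dxyz [-0.0007 -0.0002  0.0007] yaw of tool y -7.6 tilt [ 0. -0. -1.] t 13.4 q7 0.2539868791206086
```

Call:
drive_effector:
  ticks:
    - [[0, 0, 0.02, 0, 0], [0, 0, 0, 0, 0], [0, 0, 0, 0, 0]]

```text
t: 13.7
eef_pos: [0.6449, -0.1284, 0.0263]
tool_rot: [0.0, 0.753, 0.659, 0.0]
contact_force: [-3.2, -0.0, 5.3]
gripper_width: 0.531
grasp_force: 73.5
```

Call:
drive_effector:
  ticks:
    - [[0, 0, 0, 0, 0.7], [0, 0, 0, 0, 0.8], [0, 0, 0, 0, 1], [0, 0, 0, 0, 1], [0, 0, 0, 0, 1], [0, 0, -0.4, 0, 1], [0, 0, -0.6, 0, 1], [0, 0, -0.8, 0, 1], [0, 0, -0.6, 0, 1], [0, 0, 0, 0, 1], [0, 0, 0, 0, 1]]

```text
t: 14.8
eef_pos: [0.6451, -0.1283, 0.1463]
tool_rot: [0.0, 0.753, 0.659, 0.001]
contact_force: [-0.0, -0.8, -0.0]
gripper_width: 1.0
grasp_force: 0.0
```

```bash
python3 -c "
from h import *
go('tiny',.12)"
```

```text
to tiny tool dxyz [ 0.0148 -0.1599  0.0261] yaw of tool y -7.6 tilt [ 0.002  0.    -1.   ] t 14.8 q7 0.2010243572879168
```

To row units: -0.032 m is -0.64, 0.005 m is 0.1.

Call:
drive_effector:
  ticks:
    - [[0.06, -0.64, 0.1, 0, 1], [0.06, -0.64, 0.1, 0, 1], [0.06, -0.64, 0.1, 0, 1], [0.06, -0.64, 0.1, 0, 1], [0.06, -0.64, 0.1, 0, 1], [0, 0, 0, 0, 1], [0, 0, 0, 0, 1], [0, 0, 0, 0, 1]]

```text
t: 15.6
eef_pos: [0.489, -0.0923, 0.1205]
tool_rot: [0.0, 0.752, 0.659, -0.0]
contact_force: [0.4, 0.0, 0.4]
gripper_width: 1.003
grasp_force: 0.0
```

```bash
python3 -c "
from h import *
go('tiny',.0085)"
```

```text
to tiny tool dxyz [-1.00e-04 -4.00e-04  1.12e-01] yaw of tool y -7.6 tilt [ 0. -0. -1.] t 15.6 q7 0.14947115576518974
```

To row units: 0.03 m is 0.6, 0.015 m is 0.3.

Call:
drive_effector:
  ticks:
    - [[0, 0, 0.6, 0, 1], [0, 0, 0.6, 0, 1], [0, 0, 0.6, 0, 0.7], [0, 0, 0.3, 0, 0.5], [0, 0, 0.14, 0, 0.5], [0, 0, 0, 0, 0.5], [0, 0, 0, 0, 0.5]]
  squeeze: 40

```text
t: 16.3
eef_pos: [0.489, -0.0926, 0.0092]
tool_rot: [0.0, 0.753, 0.658, 0.0]
contact_force: [0.2, 0.2, -0.1]
gripper_width: 0.5
grasp_force: 0.0
```

Call:
drive_effector:
  ticks:
    - [[0, 0, 0, 0, 0], [0, 0, 0, 0, 0], [0, 0, 0, 0, 0], [0, 0, 0, 0, 0], [0, 0, 0, 0, 0], [0, 0, 0, 0, 0], [0, 0, 0, 0, 0]]
  squeeze: 40

```text
t: 17.0
eef_pos: [0.489, -0.0923, 0.0097]
tool_rot: [0.001, 0.753, 0.659, 0.001]
contact_force: [-0.2, 0.4, 6.6]
gripper_width: 0.213
grasp_force: 39.0
```

Call:
drive_effector:
  ticks:
    - [[0, 0, -0.4, 0, 0], [0, 0, -0.8, 0, 0], [0, 0, -0.8, 0, 0], [0, 0, -0.2, 0, 0], [0, 0, 0, 0, 0], [0, 0, 0, 0, 0]]

```text
t: 17.6
eef_pos: [0.4875, -0.0919, 0.118]
tool_rot: [-0.0, 0.752, 0.659, -0.0]
contact_force: [0.1, 0.1, -0.8]
gripper_width: 0.214
grasp_force: 39.2
```

```bash
python3 -c "
from h import *
go('pa',.12)"
```

```text
to pa tool dxyz [ 0.2084  0.1601 -0.002 ] yaw of tool y -7.6 tilt [-0.001  0.    -1.   ] t 17.6 q7 0.15925251952225114
```

To row units: 0.0298 m is 0.596, 0.0229 m is 0.458.

Call:
drive_effector:
  ticks:
    - [[0.596, 0.458, 0, 0, 0], [0.596, 0.458, 0, 0, 0], [0.596, 0.458, 0, 0, 0], [0.596, 0.458, 0, 0, 0], [0.596, 0.458, 0, 0, 0], [0.596, 0.458, 0, 0, 0], [0.596, 0.45, 0, 0, 0], [0, 0, 0, 0, 0], [0, 0, 0, 0, 0], [0, 0, 0, 0, 0], [0, 0, 0, 0, 0]]

```text
t: 18.7
eef_pos: [0.6733, 0.0915, 0.118]
tool_rot: [-0.0, 0.753, 0.658, -0.001]
contact_force: [-0.5, 0.1, -0.1]
gripper_width: 0.215
grasp_force: 39.3
```

```bash
python3 -c "
from h import *
go('pa',.0187)"
```

```text
to pa tool dxyz [0.0021 0.0004 0.0993] yaw of tool y -7.7 tilt [-0.002 -0.001 -1.   ] t 18.7 q7 -0.12350661956263682
```

To row units: 0.03 m is 0.6, 0.02 m is 0.4.

Call:
drive_effector:
  ticks:
    - [[0.03, 0, 0.6, 0, 0], [0, 0, 0.6, 0, 0], [0, 0, 0.4, 0, 0], [0, 0, 0.2, 0, 0], [0, 0, 0.12, 0, 0], [0, 0, 0, 0, 0], [0, 0, 0, 0, 0], [0, 0, 0, 0, 0], [0, 0, 0, 0, 0], [0, 0, 0, 0, 0]]

```text
t: 19.7
eef_pos: [0.6748, 0.0949, 0.0233]
tool_rot: [0.0, 0.753, 0.659, 0.0]
contact_force: [0.3, -0.6, -0.6]
gripper_width: 0.213
grasp_force: 39.3
```

```bash
python3 -c "
from h import *
go('pa',.0187)"
```

```text
to pa tool dxyz [-0.0016 -0.0008  0.0046] yaw of tool y -7.6 tilt [ 0.001  0.    -1.   ] t 19.7 q7 -0.08712386904038705
```

To row units: 0.002 m is 0.04, -0.001 m is -0.02.

Call:
drive_effector:
  ticks:
    - [[-0.02, -0.01, 0.04, 0, 0], [0, 0, 0.04, 0, 0], [0, 0, 0.02, 0, 0], [0, 0, 0, 0, 0], [0, 0, 0, 0, 0], [0, 0, 0, 0, 0]]

```text
t: 20.3
eef_pos: [0.6738, 0.0937, 0.0187]
tool_rot: [-0.0, 0.753, 0.658, 0.0]
contact_force: [-3.9, -0.5, 9.5]
gripper_width: 0.214
grasp_force: 40.3
```

```bash
python3 -c "
from h import *
go('pa',.0187)"
```

```text
to pa tool dxyz [-0.0002 -0.      0.    ] yaw of tool y -7.6 tilt [-0.  0. -1.] t 20.3 q7 -0.0838095925572637
```

Firm contact; release, and back off.

To row units: -0.03 m is -0.6, -0.02 m is -0.4.

Call:
drive_effector:
  ticks:
    - [[0, 0, 0, 0, 0.4], [0, 0, 0, 0, 0.6], [0, 0, 0, 0, 1], [0, 0, 0, 0, 1], [0, 0, 0, 0, 1], [0, 0, -0.4, 0, 1], [0, 0, -0.6, 0, 1], [0, 0, -0.6, 0, 1], [0, 0, -0.4, 0, 1], [0, 0, 0, 0, 1], [0, 0, 0, 0, 1]]

```text
t: 21.4
eef_pos: [0.6738, 0.094, 0.1176]
tool_rot: [-0.0, 0.753, 0.659, 0.0]
contact_force: [0.2, -1.0, 0.0]
gripper_width: 1.0
grasp_force: 0.0
```

```bash
python3 -c "
from h import *
go('small',.12)"
```

```text
to small tool dxyz [-0.0531 -0.1954 -0.0025] yaw of tool y -7.6 tilt [ 0.  0. -1.] t 21.4 q7 -0.12325134524322924
```

To row units: -0.0391 m is -0.782, -0.0106 m is -0.212.

Call:
drive_effector:
  ticks:
    - [[-0.212, -0.782, 0, 0, 1], [-0.212, -0.782, 0, 0, 1], [-0.212, -0.782, 0, 0, 1], [-0.212, -0.782, 0, 0, 1], [-0.212, -0.782, 0, 0, 1], [0, 0, 0, 0, 1], [0, 0, 0, 0, 1], [0, 0, 0, 0, 1]]

```text
t: 22.2
eef_pos: [0.474, 0.0676, 0.1175]
tool_rot: [0.0, 0.752, 0.659, 0.0]
contact_force: [0.1, 0.6, 0.2]
gripper_width: 1.0
grasp_force: 0.0
```

```bash
python3 -c "
from h import *
go('small',.011)"
```

```text
to small tool dxyz [-0.0005 -0.001   0.1065] yaw of tool y -7.6 tilt [ 0.001 -0.    -1.   ] t 22.2 q7 -0.18964113257875806
```

To row units: 0.03 m is 0.6, 0.0165 m is 0.33.

Call:
drive_effector:
  ticks:
    - [[-0.01, -0.02, 0.6, 0, 1], [0, 0, 0.6, 0, 1], [0, 0, 0.6, 0, 0.8], [0, 0, 0.33, 0, 0.6], [0, 0, 0, 0, 0.6], [0, 0, 0, 0, 0.6], [0, 0, 0, 0, 0], [0, 0, 0, 0, 0], [0, 0, 0, 0, 0], [0, 0, 0, 0, 0], [0, 0, 0, 0, 0], [0, 0, 0, 0, 0]]
  squeeze: 50

```text
t: 23.4
eef_pos: [0.4732, 0.0672, 0.0123]
tool_rot: [0.001, 0.753, 0.659, 0.001]
contact_force: [-0.5, -0.7, 7.2]
gripper_width: 0.322
grasp_force: 49.3
```

Call:
drive_effector:
  ticks:
    - [[0, 0, -0.4, 0, 0], [0, 0, -0.8, 0, 0], [0, 0, -0.8, 0, 0], [0, 0, -0.2, 0, 0], [0, 0, 0, 0, 0], [0, 0, 0, 0, 0]]

```text
t: 24.0
eef_pos: [0.4713, 0.0671, 0.1205]
tool_rot: [-0.0, 0.752, 0.659, -0.0]
contact_force: [0.6, -0.7, -1.2]
gripper_width: 0.32
grasp_force: 49.4
```

```bash
python3 -c "
from h import *
go('pb',.12)"
```

```text
to pb tool dxyz [-0.0218  0.1971  0.0003] yaw of tool y -7.6 tilt [-0.001  0.    -1.   ] t 24.0 q7 -0.18517799047882907
```

To row units: 0.0394 m is 0.788, -0.0044 m is -0.088.

Call:
drive_effector:
  ticks:
    - [[-0.088, 0.788, 0, 0, 0], [-0.088, 0.788, 0, 0, 0], [-0.088, 0.788, 0, 0, 0], [-0.088, 0.788, 0, 0, 0], [-0.084, 0.788, 0, 0, 0], [0, 0, 0, 0, 0], [0, 0, 0, 0, 0], [0, 0, 0, 0, 0], [0, 0, 0, 0, 0]]

```text
t: 24.9
eef_pos: [0.6629, 0.0197, 0.1204]
tool_rot: [-0.001, 0.752, 0.659, -0.001]
contact_force: [-0.0, 0.9, -0.2]
gripper_width: 0.318
grasp_force: 49.6
```

Call:
drive_effector:
  ticks:
    - [[0, 0, 0.6, 0, 0], [0, 0, 0.6, 0, 0], [0, 0, 0.4, 0, 0], [0, 0, 0.2, 0, 0], [0, 0, 0.08, 0, 0], [0, 0, 0, 0, 0], [0, 0, 0, 0, 0], [0, 0, 0, 0, 0], [0, 0, 0, 0, 0], [0, 0, 0, 0, 0]]

```text
t: 25.9
eef_pos: [0.6646, 0.0192, 0.0277]
tool_rot: [0.0, 0.753, 0.659, 0.0]
contact_force: [-0.6, -0.2, -0.5]
gripper_width: 0.321
grasp_force: 49.6
```

```bash
python3 -c "
from h import *
go('pb',.0213)"
```

```text
to pb tool dxyz [ 0.0002 -0.0009  0.0064] yaw of tool y -7.6 tilt [ 0.001  0.    -1.   ] t 25.9 q7 0.045054567551136716
```

To row units: 0.003 m is 0.06, 0.002 m is 0.04.

Call:
drive_effector:
  ticks:
    - [[0, -0.01, 0.06, 0, 0], [0, 0, 0.04, 0, 0], [0, 0, 0.03, 0, 0], [0, 0, 0, 0, 0], [0, 0, 0, 0, 0], [0, 0, 0, 0, 0]]

```text
t: 26.5
eef_pos: [0.6636, 0.0192, 0.0214]
tool_rot: [-0.0, 0.753, 0.658, -0.0]
contact_force: [-3.7, 0.4, 8.0]
gripper_width: 0.324
grasp_force: 50.5
```

Call:
drive_effector:
  ticks:
    - [[0, 0, 0, 0, 0.5], [0, 0, 0, 0, 0.7], [0, 0, 0, 0, 1], [0, 0, 0, 0, 1], [0, 0, 0, 0, 1], [0, 0, -0.4, 0, 1], [0, 0, -0.6, 0, 1], [0, 0, -0.8, 0, 1], [0, 0, -0.8, 0, 1], [0, 0, 0, 0, 1]]

```text
t: 27.5
eef_pos: [0.6677, 0.0187, 0.1569]
tool_rot: [0.003, 0.753, 0.658, 0.004]
contact_force: [0.6, 0.7, 0.8]
gripper_width: 0.999
grasp_force: 0.0
```

Call:
drive_effector:
  ticks:
    - [[0.8, -0.4, 0, 0, 1], [0.8, -0.4, 0, 0, 1], [0.8, -0.4, 0, 0, 1], [0.8, -0.4, 0, 0, 1], [0.8, -0.4, 0, 0, 1], [0.8, -0.4, 0, 0, 1], [0.8, -0.4, 0, 0, 1], [0.8, -0.4, 0, 0, 1], [0, 0, 0, 0, 1], [0, 0, 0, 0, 1]]

```text
t: 28.5
eef_pos: [0.5466, 0.3591, 0.1499]
tool_rot: [-0.0, 0.751, 0.66, -0.0]
contact_force: [-0.0, -0.9, 0.6]
gripper_width: 1.003
grasp_force: 0.0
```

```bash
python3 - <<'E'
from h import *
T=eyes.read_camera("top");S=eyes.read_camera("side")
ht,hs=holes(T),holes(S)
for k,p,z in(("large","pd",.066),("medium","pc",.056),("small","pb",.046),("tiny","pa",.036)):
    c=np.array([*P[p],z+.009])
    for n,h in(("top",ht),("side",hs)):
        q=[(onz(n,x[:2],z+.009)-c)[:2].round(4) for x in h if np.linalg.norm((onz(n,x[:2],z+.009)-c)[:2])<.02 and x[2]<200]
        print(k,n,q)
cv2.imwrite("pics/f.png",np.hstack([cv2.resize(T[120:210,220:410],None,fx=2,fy=2),cv2.resize(S[110:250,300:420],(308,180))]))
E
```

```text
large top [array([0.0012, 0.0019])]
large side [array([-0.0007,  0.0028])]
medium top [array([ 0.0004, -0.0022])]
medium side [array([-0.0025, -0.0021]), array([-0.0136,  0.0114])]
small top [array([ 0.0002, -0.0007])]
small side [array([-0.0018,  0.0006])]
tiny top []
tiny side []
```

View pics/f.png

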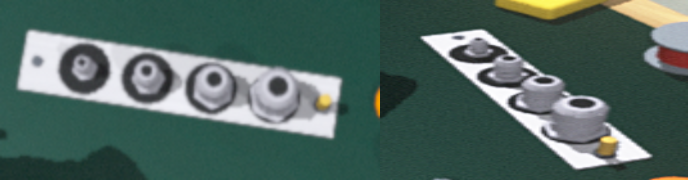

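All four stand upright and centred, in falling order of size from the post at the right. The tiny one's hole was not measured this time, but at crop (84,66) it sits in the middle of its pad. The other three are within about 3 mm, and the arm is clear.

```bash
python3 -c "
from station import bot
print(bot.hand_in())"
```

```text
the job is handed in; nothing more can be done
None
```

I handed the job in at about 29 s: the four glands stand upright and released on their pads, largest next to the post (pad_d) down to smallest (pad_a). Large, medium and small measured within about 3 mm of centre and tiny was checked by eye; no verdict was returned.

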